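Latch the dry-storage box

TASK

The door of the small dry-storage box on the bench stands ajar. Draw the loop of its draw latch in under the lip of the keeper on the door so that it stays caught there, and only then press the latch lever down flat past centre so that the door is drawn shut against its seal and stays latched by itself. Work gently: feel the loop into the keeper without wrenching or hammering it, do not ram the lever down, and leave the glassware and other things standing about where they are.

Things in the scene. Friction and masses are not known exactly. Their poses are not given: they have to be found in the camera images.
- lever_hinge (a point): Pin of the latch lever on top of the fixed white dry-storage box (220 x 170 mm, top 110 mm above the bench), mid-width, 129 mm above the bench. Axes are the box's: -x towards the door and keeper (the shut door's outer face is 80 mm away), +x to the box's back, y along the pin, z up. Under it a steel base plate, 62 x 56 mm, top 11 mm below the pin.
- lever (a joint): Angle of the latch lever (rad): 0 flat on the box, pointing to +x (pressed home), 1.57 upright, 2.3 fully open, leaning towards the keeper (stop). Stays where left (friction 0.04 N m). Closing it with the loop hooked takes up to about 10 N at its end, from about 1 rad down; the last 0.17 rad lies past centre, where the tension pulls it home.
- lever_plate: The lever's steel plate, 26 mm wide, 4 mm thick, reaching 76 mm from the pin. Origin on the pin, x along it to its free end, z out of the pressing face (up when flat, towards the keeper when upright), which lies 7 mm off the pin axis.
- lever_press (a point): Point on the lever's pressing face, mid-width, 62 mm along the lever from its pin. Axes as lever_plate.
- loop: The latch's loop of steel rod. Origin on the cross pin by which it hangs on the lever, 20 mm from the lever pin, 0.105 rad below the lever's long axis when flat (at polar angle joint - 0.105 from +x to z of lever_hinge). Axes: x back along the loop, z up, as lever_hinge when the loop is level. Side rods 5 mm thick at y = +-20 mm.
- hook_bar (a point): Middle of the loop's hook bar, a rod 6 mm thick, 40 mm long along y, 84 mm from the cross pin (-x of the loop, to 1 mm): the part that goes over and then under the keeper's lip. A weak spring lifts the loop (about 0.2 N here) to a stop, where it stands 2.53 rad minus the lever angle above level; it springs up again unless held or caught by the lip.
- pull_bar (a point): Middle of the loop's black round pull bar, 10 mm thick, 40 mm long along y, 16 mm farther out (-x of the loop) and 30 mm above (+z of the loop) the hook bar. Can be pinched from above, fingers closing along x of lever_hinge, tips at most 10 mm below its centre; it turns easily in the grip. Moving it swings the lever too (drag about 2 N).
- keeper_foot: Foot plate of the keeper on the door's top edge, 50 mm wide. Origin: nominal centre of the hook bar when hooked; axes as the box's, tilting with the door. Keeper, 28 mm wide: post with outer face at x = +3 mm, lip out to x = -5 mm, z = +4 to +8 mm, ledge at z = -4 mm out to x = -20 mm; all this may sit up to 2 mm farther in or out and 5 mm higher or lower on its studs (not measured).
- door (a joint): Door angle (rad), hinged along the bottom edge of the box's end: 0 shut on the seal, about 0.09 ajar, as the sprung seal holds it (the keeper then stands about 10 mm farther out). The seal yields about 6 N per mm at the keeper. To hook: bring the bar down outside the lip to the ledge, then draw it in (+x) under the lip to the post.
- dish: Bystander, to be left alone: round covered glass dish, 60 mm wide and 14 mm high, lying on the back part of the box's top; origin under its centre.
- beaker: Bystander, to be left alone: glass beaker 68 mm wide, 85 mm high, beside the box; origin under its centre.
- bottle_a: Bystander, to be left alone: amber glass bottle with blue cap, 72 mm wide, 135 mm high; origin under its centre.
- bottle_b: Bystander, to be left alone: clear glass bottle with blue cap, 60 mm wide, 115 mm high; origin under its centre.
- jar: Bystander, to be left alone: glass jar with white cap, 66 mm wide, 75 mm high; origin under its centre.
- spatula: Bystander, to be left alone: steel spatula, 170 mm long, lying on the bench; origin under its middle.
- vial: Bystander, to be left alone: small amber vial, 26 mm wide, 45 mm high, beside the box; origin under its centre.

How it is judged:
By the outcome, as a careful person would: the job done as asked, in the order asked, and still so for the second after the job is handed in, with the robot touching nothing.
It also fails if it takes over 67 s, if anything falls off the work surface, if the arm or the gripper's body presses on something with over 40 N, if the wrist force passes 120 N, or if a joint passes its speed limit or range.

ROBOT

A 6-joint arm with a two-finger parallel gripper is mounted at the origin on the work surface. World frame = base frame: x ahead of the robot, y to its left, z up, the work surface at z = 0. Lengths are in m, angles in rad, forces in N, time in s.
With the tool pointing down it reaches from about 0.35 to 0.85 m from the base axis. Payload 8.1 kg.
Tool frame: the origin (TCP) lies at the very end of the fingers, on their centre line; the grasp point (between the pads) lies 19 mm behind it; x points along the fingers, y is the direction in which the jaws open and shut, and the axes are right-handed (so a half turn about x gives the same grasp; the last joint's range is limited). The gripper opens to 93 mm and grips with 3 to 60 N. Pads are 15 mm wide; open, the fingers measure 128 mm over their backs; the gripper's body (75 mm by 188 mm) begins 65 mm behind the grasp point.
Start: joints at [-1.376, 0.13, 1.488, -0, 1.523, -0.085], TCP at [0.166, -0.577, 0.219] pointing down, gripper open.
Joint ranges: [-2.96, 2.96], [-0.89, 2.26], [0.02, 2.5], [-1.34, 4.48], [0, 2.73], [-2.66, 2.66]. Speed limits (rad/s): [2.39, 2.39, 2.79, 3.14, 3.14, 3.14].

INTERFACE

Orientations are given as a rotation vector (axis times angle).
In Python, from plant import * gives the robot as it stands. The module is installed in compiled form; this text tells all that it offers.
- The arm moves only by the tool apply_moves, never from a script. Its argument "series" is a list of rows, each an object with "jaw": the gripper's target within -1 to 1 (shut at 1, half-way at 0, fully open at -1); "linear": the shift along the tool's x, y, z normalised to -1 to 1, where 1 is 0.6 m, a list of three; "roll": the turn about the tool's x normalised to -1 to 1, where 1 is 30 degrees. A call has 1 to 20 rows; each row is the pose to reach, as a shift and turn from the pose measured when the call began, along the tool's axes at that moment; what a row does not reach only later rows make up. A row lasts 1/8 s, in which the tool goes at most 62.5 mm and 10.7 degrees, less where a joint would pass 70% of its speed; a pose out of reach is approached as far as the arm can. A call with a number of a shift or a turn outside -1 to 1 is refused whole. A call with a gripper value outside its range is refused whole. The fingers move at their own pace and stop on an object; "force" is the grip in N (left out, the last holds). Time passes only in rows, so rows that repeat a pose let the fingers close. It gives the time, the measured TCP pose, the force and the opening at its end, in the units of the state.
- read_state(): the state, without advancing time (a new reading comes with each control period).
- read_camera(name): name is "scene" or "side" or "wrist"; returns a dict with "pixels" (480x640x3 uint8, blue, green, red), "intrinsics" (3x3 intrinsics, pixels), "rvec" (rotation vector, rad) and "tvec" (3), from world to camera coordinates, as OpenCV has them; the wrist camera has in their place "tool_from_camera" (4x4, takes a point from camera to tool coordinates, whose origin is the TCP and whose axes are the tool frame's). Camera axes: x right, y down, z forward; pixel columns grow to the right and rows downward; lengths in m; the calibration is good to about 2 mm. A picture is of the moment at which its call begins: read the wrist's pose just before it. There is no depth.
- close_job(): hands the job in, once; it reports no verdict.
The state is a dict: "t": time; "q": joint angles; "dq": joint speeds; "joint_torque": joint torques, N m; "tool_pos": TCP position; "orientation": TCP orientation; "force": force on the tool from outside, world axes, zero at the start; "wrist_torque": the same for the moment, N m; "opening": finger opening in m.
Only numpy, scipy, OpenCV 4.12 (cv2) and the standard library are available. Lean on these libraries where they do the work, as an engineer would, in place of code of your own. Each camera call takes 0.05 s, during which the arm holds its last target. There are 200 camera calls.

## Working session

There is one attempt and no reset: what is moved stays moved. The work goes in short steps, Python scripts to look and compute and a tool call to move; the robot and the scene stay as the last step left them, time stands still between calls to the robot, and variables do not carry over. Pictures are saved under pics/ and viewed, about 8 in all and at most 12, crops included, and the job is handed in when it is done.

Besides the shell and the picture viewer there is one more tool, called after ">>>" as name(argument=value, ...), one argument or row to a line, values as JSON. apply_moves: Moves the arm, as the interface text tells. Its arguments: {"type":"object","properties":{"series":{"type":"array"},"force":{"type":"number"}},"required":["series"]}

```bash
mkdir -p pics; ls; cat > h.py <<'E'
from plant import *
import numpy as np, cv2
from scipy.spatial.transform import Rotation as R
def cam(n,save=None):
    s=read_state(); c=read_camera(n); K=np.array(c["intrinsics"])
    if n=="wrist":
        T=np.array(c["tool_from_camera"]); A=R.from_rotvec(s["orientation"]).as_matrix()
        Rw=A@T[:3,:3]; o=A@T[:3,3]+np.array(s["tool_pos"])
    else:
        Rc=R.from_rotvec(np.ravel(c["rvec"])).as_matrix(); Rw=Rc.T; o=-Rc.T@np.ravel(c["tvec"])
    if save: cv2.imwrite("pics/"+save+".png",c["pixels"])
    return c["pixels"],K,Rw,o
def ray(K,Rw,p):
    d=Rw@np.linalg.inv(K)@np.array([p[0],p[1],1.]); return d/np.linalg.norm(d)
def onz(K,Rw,o,p,z):
    d=ray(K,Rw,p); return o+d*(z-o[2])/d[2]
def proj(K,Rw,o,P):
    c=K@(Rw.T@(np.array(P)-o)); return c[:2]/c[2]
def tri(o1,d1,o2,d2):
    A=np.c_[d1,-d2]; t=np.linalg.lstsq(A,o2-o1,rcond=None)[0]
    a=o1+t[0]*d1;b=o2+t[1]*d2; return (a+b)/2,np.linalg.norm(a-b)
E
python3 - <<'E'
from h import *
np.set_printoptions(precision=4,suppress=True)
s=read_state(); print(s)
for n in("scene","side"):
    p,K,Rw,o=cam(n,n+"0"); print(n,K.tolist(),o,Rw[:,2]); np.savez(n+"0.npz",p=p,K=K,Rw=Rw,o=o)
a=cv2.imread("pics/scene0.png")
E
```

```text
pics
{'t': 0.0, 'q': array([-1.3764,  0.1312,  1.4893,  0.    ,  1.523 , -0.0854]), 'dq': array([ 0.0013,  0.0003,  0.0022, -0.0016, -0.0004,  0.0003]), 'joint_torque': array([  0.0007, -55.9832, -49.1759,   0.0766,   0.035 ,  -0.0001]), 'tool_pos': array([ 0.1656, -0.5761,  0.2176]), 'orientation': array([ 2.0722,  0.2938, -2.0724]), 'force': array([0.2605, 0.2172, 0.0652]), 'wrist_torque': array([-0.027 ,  0.007 , -0.0248]), 'opening': 0.09334037105084428}
scene [[462.83046202136654, 0.0, 316.6245871670664], [0.0, 462.83046202136654, 231.66548238414217], [0.0, 0.0, 1.0]] [ 1.1067 -0.3602  0.8406] [-0.5532  0.3853 -0.7386]
side [[472.84760682448103, 0.0, 323.11595837394725], [0.0, 472.84760682448103, 236.02087827504636], [0.0, 0.0, 1.0]] [-0.0724  0.6801  0.7059] [ 0.5844 -0.6114 -0.5335]
```

View pics/scene0.png

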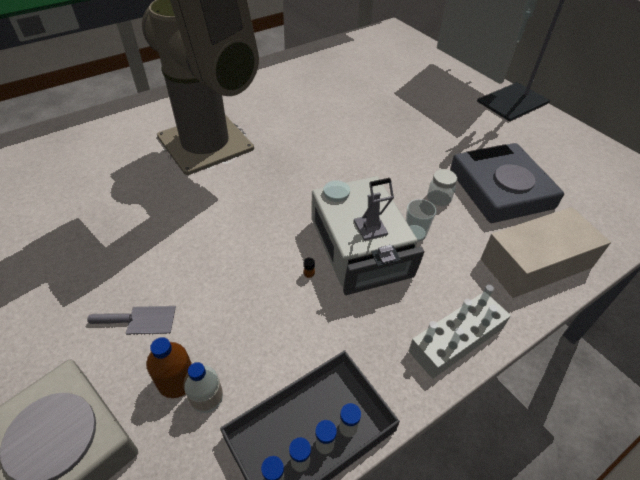

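View pics/side0.png

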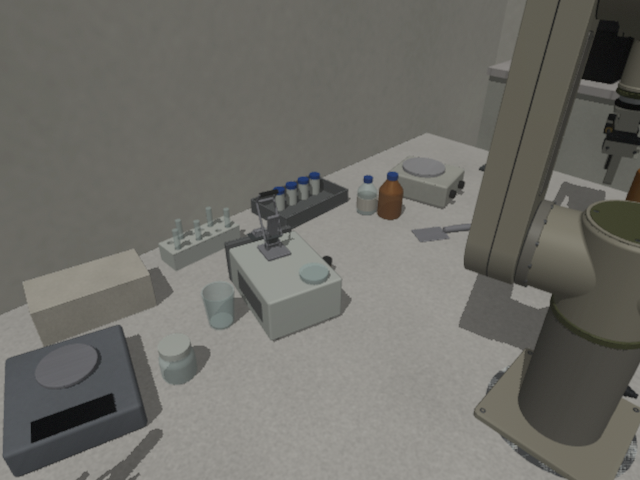

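The scene view shows the box at about (365,230), with its door and keeper at about (385,255). The lever stands up at about (372,212), and the loop points up at about (382,188). In the side view the box is at (280,280) with the dish at (313,272). I'll zoom in on both.

```bash
python3 - <<'E'
from h import *
a=cv2.imread("pics/scene0.png")[165:295,300:450];b=cv2.imread("pics/side0.png")[185:340,195:355]
f=lambda i,s:cv2.resize(np.clip(i.astype(float)*1.6,0,255).astype(np.uint8),None,fx=s,fy=s,interpolation=cv2.INTER_CUBIC)
A=f(a,5)[:600];B=f(b,2.5)
A=cv2.resize(a,(0,0),fx=2.6,fy=2.6,interpolation=2);B=cv2.resize(b,(0,0),fx=2.5,fy=2.5,interpolation=2)
h=max(A.shape[0],B.shape[0]);C=np.zeros((h,A.shape[1]+B.shape[1],3),np.uint8);C[:A.shape[0],:A.shape[1]]=A;C[:B.shape[0],A.shape[1]:]=B
C=np.clip(C*1.6,0,255).astype(np.uint8);print(C.shape,A.shape);cv2.imwrite("pics/crop1.png",C)
E
```

```text
(388, 790, 3) (338, 390, 3)
```

View pics/crop1.png

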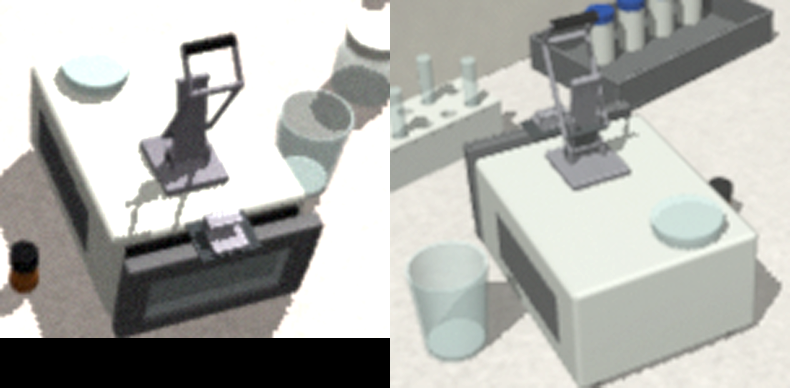

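```bash
python3 - <<'E'
from h import *
np.set_printoptions(precision=4,suppress=True)
S=np.load("scene0.npz");D=np.load("side0.npz")
s=lambda x,y:(300+x/2.6,165+y/2.6); d=lambda x,y:(195+(x-390)/2.5,185+y/2.5)
o=lambda N,p,z:onz(N["K"],N["Rw"],N["o"],p,z)
for n,p in dict(bl=(33,68),fl=(112,238),fr=(300,195)).items(): print("scene",n,o(S,s(*p),.11))
for n,p in dict(fr=(478,165),br=(572,300),bl=(755,240),fl=(637,115)).items(): print("side",n,o(D,d(*p),.11))
for p in [(140,143),(228,178),(170,190)]: print("plate scene",o(S,s(*p),.118))
for p in [(547,158),(630,165),(580,187)]: print("plate side",o(D,d(*p),.118))
print("dish",o(S,s(95,70),.124),o(D,d(687,217),.124))
def T(n,p,q):
    print(n,tri(S["o"],ray(S["K"],S["Rw"],s(*p)),D["o"],ray(D["K"],D["Rw"],d(*q))))
T("pull mid",(210,43),(574,20));T("pull e1",(183,47),(597,15));T("pull e2",(237,38),(552,25))
T("hook",(216,88),(569,39)); T("keeper lip",(226,222),(550,118)); T("levertop",(192,80),(584,80))
E
```

```text
scene bl [0.4488 0.0843 0.11  ]
scene fl [0.646  0.0278 0.11  ]
scene fr [0.6933 0.1823 0.11  ]
side fr [0.6824 0.1906 0.11  ]
side br [0.4821 0.25   0.11  ]
side bl [0.4339 0.0951 0.11  ]
side fl [0.6455 0.0312 0.11  ]
plate scene [0.5812 0.1034 0.118 ]
plate scene [0.6518 0.1397 0.118 ]
plate scene [0.6363 0.0921 0.118 ]
plate side [0.6383 0.1468 0.118 ]
plate side [0.5782 0.1017 0.118 ]
plate side [0.5834 0.1551 0.118 ]
dish [0.4931 0.1199 0.124 ] [0.4823 0.1258 0.124 ]
pull mid (array([0.6241, 0.1212, 0.2519]), np.float64(0.003090721776895747))
pull e1 (array([0.617 , 0.1017, 0.2522]), np.float64(0.0027528647655043867))
pull e2 (array([0.6304, 0.1408, 0.252 ]), np.float64(0.004691908146746367))
hook (array([0.6426, 0.1145, 0.2245]), np.float64(0.005460850814550399))
keeper lip (array([0.6874, 0.1053, 0.1204]), np.float64(0.0033935413904492787))
levertop (array([0.6093, 0.1244, 0.2012]), np.float64(0.0009555689273875405))
```

```bash
cat >> h.py <<'E'
f=np.array([np.cos(np.radians(-16.5)),np.sin(np.radians(-16.5)),0]); l=np.array([-f[1],f[0],0]); U=np.array([0,0,1.])
PIN=np.array([.611,.1235,.129])
def to(t,rolldeg=None):
    s=read_state();A=R.from_rotvec(s["orientation"]).as_matrix()
    v=A.T@(np.array(t)-s["tool_pos"]); return v/0.6
def rel(p): v=np.array(p)-PIN; return np.array([v@f,v@l,v@U])*1e3
def pull(th,ph):
    c=20*np.array([-np.cos(th-.105),np.sin(th-.105)]);u=np.array([np.cos(ph),np.sin(ph)]);n=np.array([-u[1],u[0]])
    return c+84*u, c+100*u+30*n
E
python3 - <<'E'
from h import *
np.set_printoptions(precision=4,suppress=True)
s=read_state();A=R.from_rotvec(s["orientation"]).as_matrix();print(A)
y=A[:,1];print("yaw of y",np.degrees(np.arctan2(y[1],y[0])),"z",A[:,2])
print(to([.6,.11,.34]), to([.35,-.25,.34]))
for th in(1.35,1.42,1.5):print(th,pull(th,2.53-th))
print(rel([.6241,.1212,.2519]),rel([.6874,.1053,.1204]))
E
```

```text
[[-0.0003  0.2761 -0.9611]
 [ 0.0016 -0.9611 -0.2761]
 [-1.     -0.0016 -0.0001]]
yaw of y -73.97004261209973 z [-0.9611 -0.2761 -0.0001]
[-0.2022 -0.8995 -1.0117] [-0.2031 -0.4379 -0.4455]
1.35 (array([25.5964, 96.6148]), array([  3.953 , 122.8363]))
1.42 (array([32.2912, 94.5879]), array([ 12.5349, 122.259 ]))
1.5 (array([39.7469, 91.7049]), array([ 22.2651, 120.8662]))
[ 13.2138   1.5153 122.9   ] [78.4229  4.2483 -8.6   ]
```

>>> apply_moves(
  series=[
    {"jaw": -0.3,"linear": [-0.1,0,0],"roll": 0},
    {"jaw": -0.3,"linear": [-0.2,-0.1,-0.1],"roll": -0.3},
    {"jaw": -0.3,"linear": [-0.2,-0.2,-0.2],"roll": -0.6},
    {"jaw": -0.3,"linear": [-0.2,-0.3,-0.3],"roll": -0.958},
    {"jaw": -0.3,"linear": [-0.2,-0.37,-0.37],"roll": -0.958},
    {"jaw": -0.3,"linear": [-0.2,-0.44,-0.445],"roll": -0.958},
    {"jaw": -0.3,"linear": [-0.2,-0.44,-0.445],"roll": -0.958},
    {"jaw": -0.3,"linear": [-0.2,-0.44,-0.445],"roll": -0.958},
    {"jaw": -0.3,"linear": [-0.2,-0.44,-0.445],"roll": -0.958},
    {"jaw": -0.3,"linear": [-0.2,-0.44,-0.445],"roll": -0.958},
  ],
)

```text
t: 1.35
tool_pos: [0.3488, -0.25, 0.3378]
orientation: [1.764, 0.727, -1.764]
force: [-0.3, -0.8, -0.2]
opening: 0.0603
```

```bash
python3 - <<'E'
from h import *
np.set_printoptions(precision=4,suppress=True)
s=read_state();A=R.from_rotvec(s["orientation"]).as_matrix();print(s["t"],s["tool_pos"],s["q"])
y=A[:,1];print("yaw of y",np.degrees(np.arctan2(y[1],y[0])))
print(to(PIN+f*-.06+U*.24), to([.35,-.25,.34]))
E
```

```text
1.35 [ 0.3488 -0.25    0.3378] [-0.7419 -0.3534  1.7219  0.0005  1.7751  0.0489]
yaw of y -45.30209731140499
[-0.0513 -0.2228 -0.7003] [-0.0037  0.0015 -0.0014]
```

>>> apply_moves(
  series=[
    {"jaw": -0.3,"linear": [-0.05,-0.03,-0.1],"roll": -0.3},
    {"jaw": -0.3,"linear": [-0.05,-0.06,-0.2],"roll": -0.6},
    {"jaw": -0.3,"linear": [-0.05,-0.1,-0.3],"roll": -0.96},
    {"jaw": -0.3,"linear": [-0.05,-0.13,-0.4],"roll": -0.96},
    {"jaw": -0.3,"linear": [-0.05,-0.16,-0.5],"roll": -0.96},
    {"jaw": -0.3,"linear": [-0.05,-0.2,-0.6],"roll": -0.96},
    {"jaw": -0.3,"linear": [-0.05,-0.22,-0.7],"roll": -0.96},
    {"jaw": -0.3,"linear": [-0.05,-0.22,-0.7],"roll": -0.96},
    {"jaw": -0.3,"linear": [-0.05,-0.22,-0.7],"roll": -0.96},
    {"jaw": -0.3,"linear": [-0.05,-0.22,-0.7],"roll": -0.96},
  ],
)

```text
t: 2.6
tool_pos: [0.5545, 0.1372, 0.3686]
orientation: [1.42, 1.059, -1.42]
force: [0.2, 0.3, 0.7]
opening: 0.0608
```

```bash
python3 - <<'E'
from h import *
np.set_printoptions(precision=4,suppress=True)
s=read_state();A=R.from_rotvec(s["orientation"]).as_matrix();print(s["t"],s["tool_pos"],s["q"])
y=A[:,1];print("yaw of y",np.degrees(np.arctan2(y[1],y[0])))
p,K,Rw,o=cam("wrist","w1");np.savez("w1.npz",p=p,K=K,Rw=Rw,o=o);print(K,o,Rw)
for P in (PIN,PIN+U*.1229+f*.0132,PIN+f*.074): print(proj(K,Rw,o,P))
E
```

```text
2.6 [0.5545 0.1372 0.3686] [0.152  0.0419 1.3116 0.0014 1.7886 0.4427]
yaw of y -16.636287517473022
[[388.7763   0.     313.0453]
 [  0.     388.7763 239.0572]
 [  0.       0.       1.    ]] [0.5761 0.206  0.5352] [[ 0.958  -0.2769 -0.0744]
 [-0.2867 -0.926  -0.2456]
 [-0.0009  0.2566 -0.9665]]
[367.5243 203.509 ]
[407.1907 231.0486]
[437.6904 203.322 ]
```

View pics/w1.png

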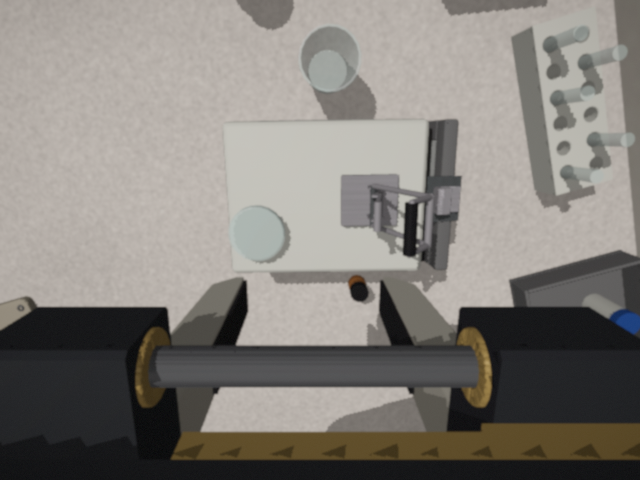

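The wrist view shows the box in outline, with its edges aligned to the image. The pull bar spans (413,203) to (409,257), the base plate is centred near (370,201), and the keeper is near (450,198). I'll enlarge the latch and measure these.

```bash
python3 - <<'E'
from h import *
np.set_printoptions(precision=4,suppress=True)
N=np.load("w1.npz");c=N["p"][150:275,330:480]
cv2.imwrite("pics/w1c.png",np.clip(cv2.resize(c,None,fx=4.6,fy=4.6,interpolation=2)*1.5,0,255).astype(np.uint8))
g=lambda p,z:rel(onz(N["K"],N["Rw"],N["o"],p,z))
m=(N["p"].max(2)<22).astype(np.uint8);m[:180]=0;m[275:]=0;m[:,:395]=0;m[:,:]*=1;m[:,425:]=0
n,lab,st,ce=cv2.connectedComponentsWithStats(m);i=1+np.argmax(st[1:,4]);print(st[i],ce[i]);print("pull",g(ce[i],.252))
for p in [(343,175),(398,175),(398,227),(341,227)]:print("plate",g(p,.118))
for p in [(226,123),(429,121),(233,271),(416,271)]:print("box",g(p,.11))
for p in [(434,180),(460,180),(462,218)]:print("keeper",g(p,.13))
print("dish",g((258,234),.124))
E
```

```text
[423 253   1   6   6] [423.  255.5]
pull [ 26.3549 -19.1818 123.    ]
plate [-25.5535  28.8289 -11.    ]
plate [ 32.9331  28.6674 -11.    ]
plate [ 35.953  -28.0902 -11.    ]
plate [-26.7951 -27.9249 -11.    ]
box [-148.5461   82.4493  -19.    ]
box [ 64.1184  83.8441 -19.    ]
box [-150.3476  -81.7012  -19.    ]
box [ 61.3242 -82.2348 -19.    ]
keeper [67.9169 24.5934  1.    ]
keeper [94.8481 24.5194  1.    ]
keeper [100.7523 -15.6556   1.    ]
dish [-117.6222  -34.1245   -5.    ]
```

View pics/w1c.png

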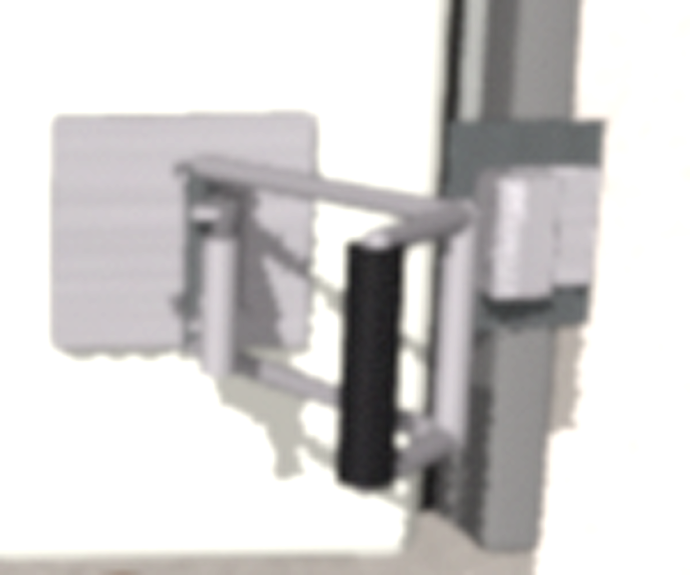

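```bash
python3 - <<'E'
from h import *
np.set_printoptions(precision=2,suppress=True)
N=np.load("w1.npz")
g=lambda p,z:rel(onz(N["K"],N["Rw"],N["o"],(330+p[0]/4.6,150+p[1]/4.6),z))
print("pull",g((370,362),.252),"hook",g((453,320),.2225))
for x in (495,552,600): print("keeper",x,[g((x,235),z) for z in(.135,.123)])
print("levertop",g((218,235),.204),g((218,375),.204),g((205,235),.204))
for th in(1.4,1.45,1.5,1.55):print(th,*pull(th,2.53-th))
# path table (front, up)
for th,ph in[(1.45,1.08),(1.6,.8),(1.75,.5),(1.8,.25),(1.8,0),(1.8,-.15),(1.75,-.22),(1.7,-.25)]:print(th,ph,*pull(th,ph))
E
```

```text
pull [ 15.49   1.83 123.  ] hook [37.37  2.48 93.5 ]
keeper 495 [array([71.8 ,  3.37,  6.  ]), array([75.65,  1.39, -6.  ])]
keeper 552 [array([84.65,  3.33,  6.  ]), array([88.9 ,  1.36, -6.  ])]
keeper 600 [array([95.47,  3.3 ,  6.  ]), array([100.04,   1.33,  -6.  ])]
levertop [-2.1  14.85 75.  ] [ -1.04 -12.06  75.  ] [-4.53 14.86 75.  ]
1.4 [30.39 95.21] [ 10.09 122.49]
1.45 [35.11 93.58] [ 16.2  121.83]
1.5 [39.75 91.7 ] [ 22.27 120.87]
1.55 [44.28 89.6 ] [ 28.28 119.6 ]
1.45 1.08 [35.11 93.58] [ 16.2  121.83]
1.6 0.8 [57.01 80.2 ] [ 46.64 112.58]
1.75 0.5 [75.2  60.22] [74.86 94.21]
1.8 0.25 [83.87 40.63] [91.95 73.65]
1.8 0 [86.48 19.85] [102.48  49.85]
1.8 -0.15 [85.53  7.29] [105.84  34.57]
1.75 -0.22 [83.46  1.61] [105.62  27.4 ]
1.7 -0.25 [81.87 -0.79] [104.8   24.32]
```

```bash
cat >> h.py <<'E'
PIN=np.array([.6153,.1238,.129])
def st():
    s=read_state(); print("t %.2f"%s["t"],"rel",rel(s["tool_pos"]).round(1),"F(f,l,u)",np.array([s["force"]@f,s["force"]@l,s["force"][2]]).round(1),"open",round(s["opening"],4),"M",np.round(s["wrist_torque"],2))
def go(fr,up,la=0): print((fr,up,la),np.round(to(PIN+(f*fr+l*la+U*up)/1e3),4))
E
python3 -c "
from h import *
st();go(11.5,140);go(11.5,114)"
```

```text
t 2.65 rel [-62.2  -4.3 239.8] F(f,l,u) [ 0.2 -0.3  0.8] open 0.0606 M [-0.06 -0.06  0.03]
(11.5, 140, 0) [ 0.1662  0.1229 -0.0072]
(11.5, 114, 0) [ 0.2095  0.123  -0.0072]
```

>>> apply_moves(
  series=[
    {"jaw": -0.3,"linear": [0.03,0.06,-0.007],"roll": 0},
    {"jaw": -0.3,"linear": [0.08,0.123,-0.007],"roll": 0},
    {"jaw": -0.3,"linear": [0.13,0.123,-0.007],"roll": 0},
    {"jaw": -0.3,"linear": [0.17,0.123,-0.007],"roll": 0},
    {"jaw": -0.3,"linear": [0.19,0.123,-0.007],"roll": 0},
    {"jaw": -0.3,"linear": [0.21,0.123,-0.007],"roll": 0},
    {"jaw": -0.3,"linear": [0.21,0.123,-0.007],"roll": 0},
    {"jaw": -0.3,"linear": [0.21,0.123,-0.007],"roll": 0},
  ],
  force=8,
)

```text
t: 3.65
tool_pos: [0.6268, 0.1205, 0.244]
orientation: [1.422, 1.058, -1.418]
force: [0.3, -0.3, 1.4]
opening: 0.0603
```

>>> apply_moves(
  series=[
    {"jaw": 0.4,"linear": [0,0,0],"roll": 0},
    {"jaw": 0.7,"linear": [0,0,0],"roll": 0},
    {"jaw": 1,"linear": [0,0,0],"roll": 0},
    {"jaw": 1,"linear": [0,0,0],"roll": 0},
    {"jaw": 1,"linear": [0,0,0],"roll": 0},
    {"jaw": 1,"linear": [0,0,0],"roll": 0},
    {"jaw": 1,"linear": [0,0,0],"roll": 0},
    {"jaw": 1,"linear": [0,0,0],"roll": 0},
  ],
  force=8,
)

```text
t: 4.65
tool_pos: [0.6267, 0.1204, 0.2439]
orientation: [1.422, 1.058, -1.418]
force: [-0.8, -0.8, -0.2]
opening: 0.0093
```

```bash
python3 -c "
from h import *
st()
p,K,Rw,o=cam('wrist');c=p[150:400,280:520];cv2.imwrite('pics/w2.png',np.clip(cv2.resize(c,None,fx=2.4,fy=2.4,interpolation=2)*1.5,0,255).astype(np.uint8))"
```

```text
t 4.65 rel [ 11.9   0.  114.9] F(f,l,u) [-0.6 -1.  -0.2] open 0.0093 M [-0.02 -0.04  0.09]
```

View pics/w2.png

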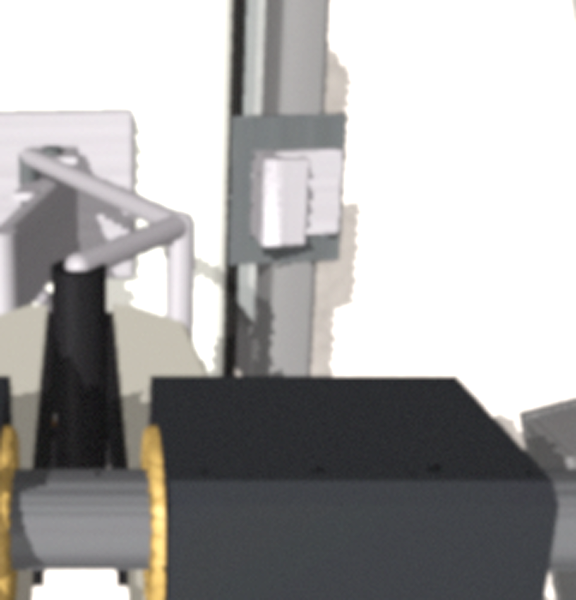

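The jaws hold the black pull bar at a 9.3 mm opening. The keeper lip edge is at about (308,200) in the crop. I'll triangulate it against the first wrist view.

```bash
python3 - <<'E'
from h import *
np.set_printoptions(precision=3,suppress=True)
N=np.load("w1.npz");p,K,Rw,o=cam("wrist")
for a,b in[((450,187),(408.3,213.3)),((450,215.2),(407.5,252)),((460.4,187),(420.8,212.5))]:
    P,e=tri(N["o"],ray(N["K"],N["Rw"],a),o,ray(K,Rw,b));print(rel(P),e*1e3)
for z in(.120,.125,.13,.135,.14):print(z,rel(onz(K,Rw,o,(408,233),z)))
st()
for th,ph in[(1.5,.98),(1.6,.8),(1.7,.6),(1.75,.4),(1.8,.25),(1.85,.1),(1.85,0),(1.9,-.1),(1.9,-.15),(1.9,-.2),(1.9,-.25)]:
    h,q=pull(th,ph);print(th,ph,"hook",h);go(q[0],q[1]-7.5)
E
```

```text
[ 87.003  13.66  -15.971] 0.10391350158158971
[ 86.33  -15.454  -7.299] 0.8645164202848455
[94.985 15.155 -8.417] 1.457410765173502
0.12 [85.923 -0.357 -9.   ]
0.125 [84.664  0.887 -4.   ]
0.13 [83.406  2.131  1.   ]
0.135 [82.147  3.374  6.   ]
0.14 [80.888  4.618 11.   ]
t 4.75 rel [ 11.9   0.  114.9] F(f,l,u) [ 0.2 -0.3 -0.5] open 0.0093 M [-0.08  0.    0.  ]
1.5 0.98 hook [43.292 89.454]
(np.float64(27.289488633159696), np.float64(111.95216504656307), 0) [0.005 0.026 0.   ]
1.6 0.8 hook [57.009 80.2  ]
(np.float64(46.635512775602365), np.float64(105.07938703852824), 0) [ 0.016  0.058 -0.   ]
1.7 0.6 hook [69.812 67.424]
(np.float64(66.0783134914615), np.float64(93.71845789480751), 0) [ 0.035  0.09  -0.   ]
1.75 0.4 hook [78.852 52.656]
(np.float64(81.9062610394972), np.float64(79.01862746020575), 0) [ 0.06   0.117 -0.   ]
1.8 0.25 hook [83.866 40.628]
(np.float64(91.94681500043072), np.float64(66.1537012658793), 0) [ 0.081  0.133 -0.   ]
1.85 0.1 hook [87.047 28.083]
(np.float64(99.97189239527275), np.float64(52.030764095823955), 0) [ 0.105  0.147 -0.   ]
1.85 0 hook [87.466 19.697]
(np.float64(103.46647836687501), np.float64(42.197297472800365), 0) [ 0.121  0.153 -0.   ]
1.9 -0.1 hook [88.027 11.113]
(np.float64(106.94201976334536), np.float64(31.866212564623247), 0) [ 0.139  0.158 -0.   ]
1.9 -0.15 hook [87.503  6.947]
(np.float64(107.80685250395013), np.float64(26.718748361686636), 0) [ 0.147  0.16  -0.   ]
1.9 -0.2 hook [86.772  2.811]
(np.float64(108.41333844411392), np.float64(21.534493526696412), 0) [ 0.156  0.161 -0.   ]
1.9 -0.25 hook [85.835 -1.283]
(np.float64(108.75996168483809), np.float64(16.326405996832335), 0) [ 0.164  0.161 -0.   ]
```

```bash
cat >> h.py <<'E'
from scipy.optimize import fsolve
def hk(fr,up,dz=7.5):
    th,ph=fsolve(lambda v:pull(*v)[0]-[fr,up],[1.8,-.1]); q=pull(th,ph)[1]
    print("hook",fr,up,"th %.2f ph %.2f"%(th,ph),end=" "); go(round(q[0],1),round(q[1]-dz,1))
E
python3 -c "
from h import *
for a in [(89,30),(89,20),(89,12),(89,5),(89,0),(89,-5),(89,-10),(88,-13)]:hk(*a)"
```

```text
hook 89 30 th 1.96 ph 0.13 (np.float64(101.0), np.float64(54.3), 0) [ 1.011e-01  1.485e-01 -1.000e-04]
hook 89 20 th 1.93 ph 0.01 (np.float64(104.8), np.float64(42.6), 0) [ 1.206e-01  1.548e-01 -1.000e-04]
hook 89 12 th 1.94 ph -0.09 (np.float64(107.5), np.float64(33.0), 0) [ 1.366e-01  1.593e-01 -1.000e-04]
hook 89 5 th 1.99 ph -0.17 (np.float64(109.8), np.float64(24.4), 0) [ 0.151   0.1631 -0.    ]
hook 89 0 th 2.04 ph -0.22 (np.float64(111.3), np.float64(18.2), 0) [ 0.1613  0.1656 -0.    ]
hook 89 -5 th 2.10 ph -0.28 (np.float64(112.7), np.float64(11.9), 0) [ 0.1718  0.1679 -0.    ]
hook 89 -10 th 2.18 ph -0.33 (np.float64(113.9), np.float64(5.6), 0) [0.1823 0.1699 0.    ]
hook 88 -13 th 2.18 ph -0.37 (np.float64(113.8), np.float64(1.7), 0) [0.1888 0.1697 0.    ]
```

>>> apply_moves(
  series=[
    {"jaw": 1,"linear": [0.005,0.026,0],"roll": 0},
    {"jaw": 1,"linear": [0.01,0.042,0],"roll": 0},
    {"jaw": 1,"linear": [0.016,0.058,0],"roll": 0},
    {"jaw": 1,"linear": [0.025,0.074,0],"roll": 0},
    {"jaw": 1,"linear": [0.035,0.09,0],"roll": 0},
    {"jaw": 1,"linear": [0.047,0.104,0],"roll": 0},
    {"jaw": 1,"linear": [0.06,0.117,0],"roll": 0},
    {"jaw": 1,"linear": [0.07,0.125,0],"roll": 0},
    {"jaw": 1,"linear": [0.081,0.133,0],"roll": 0},
    {"jaw": 1,"linear": [0.093,0.14,0],"roll": 0},
    {"jaw": 1,"linear": [0.105,0.147,0],"roll": 0},
    {"jaw": 1,"linear": [0.113,0.15,0],"roll": 0},
    {"jaw": 1,"linear": [0.121,0.153,0],"roll": 0},
    {"jaw": 1,"linear": [0.13,0.158,0],"roll": 0},
    {"jaw": 1,"linear": [0.135,0.16,0],"roll": 0},
    {"jaw": 1,"linear": [0.135,0.16,0],"roll": 0},
  ],
)

```text
t: 6.75
tool_pos: [0.7188, 0.093, 0.1627]
orientation: [1.422, 1.058, -1.418]
force: [-1.3, 2.2, 0.8]
opening: 0.0094
```

```bash
python3 -c "
from h import *
st()
p,K,Rw,o=cam('wrist');np.savez('w3.npz',p=p,K=K,Rw=Rw,o=o);c=p[180:360,250:450];cv2.imwrite('pics/w3.png',np.clip(cv2.resize(c,None,fx=3.3,fy=3.3,interpolation=2)*1.5,0,255).astype(np.uint8))"
```

```text
t 6.75 rel [ 1.08e+02 -1.00e-01  3.37e+01] F(f,l,u) [-1.9  1.7  0.8] open 0.0094 M [0.42 0.03 0.02]
```

View pics/w3.png

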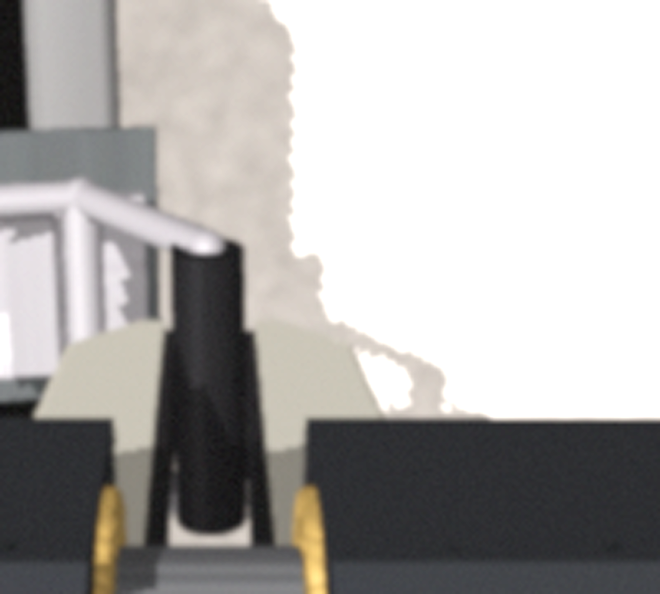

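The hook bar is at crop x 65–98, just outboard of the lip's outer edge at x≈57. The lip spans y 225–378 and the side rod is at y≈195. I'll convert these to millimetres.

```bash
python3 - <<'E'
from h import *
np.set_printoptions(precision=1,suppress=True)
N=np.load("w3.npz")
g=lambda p,z:rel(onz(N["K"],N["Rw"],N["o"],(250+p[0]/3.3,180+p[1]/3.3),z))
print("cam",rel(N["o"]))
print("bar",g((82,270),.142),"rod",g((30,198),.142),g((82,190),.142))
for z in(.12,.126,.132,.138):print(z,"lip",g((57,300),z),"top",g((50,225),z),"bot",g((50,378),z))
print("pullbar",g((208,245),.129+.041),g((210,520),.129+.041))
for a in [(89,12),(89,8),(90,5),(90,0),(90,-4),(90,-8),(89,-12)]:hk(*a)
E
```

```text
cam [108.9  71.8 200.4]
bar [89.5 10.4 13. ] rod [81.9 21.8 13. ] [89.8 23.  13. ]
0.12 lip [82.7 -2.3 -9. ] top [82.  11.2 -9. ] bot [ 81.  -16.7  -9. ]
0.126 lip [83.5 -0.2 -3. ] top [82.8 12.9 -3. ] bot [ 81.8 -14.2  -3. ]
0.132 lip [84.2  2.   3. ] top [83.5 14.7  3. ] bot [ 82.6 -11.7   3. ]
0.138 lip [85.   4.1  9. ] top [84.3 16.4  9. ] bot [83.4 -9.1  9. ]
pullbar [108.8  22.9  41. ] [109.  -16.7  41. ]
hook 89 12 th 1.94 ph -0.09 (np.float64(107.5), np.float64(33.0), 0) [ 0. -0. -0.]
hook 89 8 th 1.97 ph -0.13 (np.float64(108.8), np.float64(28.1), 0) [ 0.  0. -0.]
hook 90 5 th 2.04 ph -0.16 (np.float64(110.7), np.float64(24.5), 0) [ 0.  0. -0.]
hook 90 0 th 2.09 ph -0.22 (np.float64(112.2), np.float64(18.3), 0) [ 0.  0. -0.]
hook 90 -4 th 2.14 ph -0.26 (np.float64(113.3), np.float64(13.3), 0) [ 0.  0. -0.]
hook 90 -8 th 2.19 ph -0.31 (np.float64(114.3), np.float64(8.3), 0) [ 0.  0. -0.]
hook 89 -12 th 2.21 ph -0.35 (np.float64(114.4), np.float64(3.1), 0) [ 0.1  0.  -0. ]
```

>>> apply_moves(
  series=[
    {"jaw": 1,"linear": [0.005,0.002,0],"roll": 0},
    {"jaw": 1,"linear": [0.01,0.004,0],"roll": 0},
    {"jaw": 1,"linear": [0.015,0.0055,0],"roll": 0},
    {"jaw": 1,"linear": [0.02,0.0065,0],"roll": 0},
    {"jaw": 1,"linear": [0.0257,0.0075,0],"roll": 0},
    {"jaw": 1,"linear": [0.03,0.0083,0],"roll": 0},
    {"jaw": 1,"linear": [0.034,0.009,0],"roll": 0},
    {"jaw": 1,"linear": [0.034,0.009,0],"roll": 0},
  ],
)

```text
t: 7.8
tool_pos: [0.724, 0.0915, 0.1423]
orientation: [1.422, 1.058, -1.419]
force: [0.7, 1.3, 0.2]
opening: 0.0096
```

```bash
python3 -c "
from h import *
st()"
```

```text
t 7.80 rel [ 1.134e+02 -1.000e-01  1.330e+01] F(f,l,u) [0.3 1.4 0.2] open 0.0096 M [ 0.3  -0.14 -0.07]
```

>>> apply_moves(
  series=[
    {"jaw": 1,"linear": [0.002,0.0003,0],"roll": 0},
    {"jaw": 1,"linear": [0.004,0.0007,0],"roll": 0},
    {"jaw": 1,"linear": [0.006,0.001,0],"roll": 0},
    {"jaw": 1,"linear": [0.006,0.001,0],"roll": 0},
  ],
)

```text
t: 8.3
tool_pos: [0.7245, 0.0913, 0.1386]
orientation: [1.421, 1.058, -1.419]
force: [0.4, 1.6, 0.7]
opening: 0.0095
```

>>> apply_moves(
  series=[
    {"jaw": 1,"linear": [0.0015,0.0003,0],"roll": 0},
    {"jaw": 1,"linear": [0.003,0.0005,0],"roll": 0},
    {"jaw": 1,"linear": [0.003,0.0005,0],"roll": 0},
  ],
)

```text
t: 8.68
tool_pos: [0.7252, 0.0912, 0.1378]
orientation: [1.422, 1.058, -1.418]
force: [-1.2, 1.0, 5.5]
opening: 0.0098
```

>>> apply_moves(
  series=[
    {"jaw": 1,"linear": [0.0015,0.0002,0],"roll": 0},
    {"jaw": 1,"linear": [0.003,0.0003,0],"roll": 0},
    {"jaw": 1,"linear": [0.003,0.0003,0],"roll": 0},
  ],
)

```text
t: 9.05
tool_pos: [0.7256, 0.0911, 0.1376]
orientation: [1.423, 1.057, -1.417]
force: [-3.7, 1.8, 8.4]
opening: 0.0098
```

```bash
python3 -c "
from h import *
st()"
```

```text
t 9.05 rel [115.    0.    8.6] F(f,l,u) [-4.   0.7  8.4] open 0.0098 M [0.17 0.71 0.04]
```

```bash
python3 -c "
from h import *
st()
for a in (90,88,86,84,82,80,78,76,74):hk(a,-7)"
```

```text
t 9.05 rel [115.    0.    8.6] F(f,l,u) [-4.   0.7  8.4] open 0.0098 M [0.17 0.71 0.04]
hook 90 -7 th 2.18 ph -0.30 (np.float64(114.1), np.float64(9.5), 0) [-0.0015 -0.0015  0.    ]
hook 88 -7 th 2.08 ph -0.31 (np.float64(112.3), np.float64(9.3), 0) [-0.0011 -0.0045  0.    ]
hook 86 -7 th 1.99 ph -0.32 (np.float64(110.5), np.float64(9.1), 0) [-0.0008 -0.0075  0.    ]
hook 84 -7 th 1.89 ph -0.32 (np.float64(108.7), np.float64(8.9), 0) [-0.0005 -0.0105  0.    ]
hook 82 -7 th 1.80 ph -0.33 (np.float64(106.8), np.float64(8.8), 0) [-0.0003 -0.0137  0.    ]
hook 80 -7 th 1.70 ph -0.33 (np.float64(104.8), np.float64(8.8), 0) [-0.0003 -0.017   0.    ]
hook 78 -7 th 1.60 ph -0.33 (np.float64(102.8), np.float64(8.8), 0) [-0.0003 -0.0204  0.0001]
hook 76 -7 th 1.49 ph -0.32 (np.float64(100.7), np.float64(8.9), 0) [-0.0005 -0.0239  0.0001]
hook 74 -7 th 1.38 ph -0.32 (np.float64(98.5), np.float64(9.0), 0) [-0.0007 -0.0275  0.0001]
```

>>> apply_moves(
  series=[
    {"jaw": 1,"linear": [-0.0012,-0.0015,0],"roll": 0},
    {"jaw": 1,"linear": [-0.0012,-0.0045,0],"roll": 0},
    {"jaw": 1,"linear": [-0.001,-0.0075,0],"roll": 0},
    {"jaw": 1,"linear": [-0.0008,-0.0105,0],"roll": 0},
    {"jaw": 1,"linear": [-0.0008,-0.0105,0],"roll": 0},
  ],
)

```text
t: 9.68
tool_pos: [0.7197, 0.0928, 0.1383]
orientation: [1.423, 1.056, -1.416]
force: [4.8, -0.1, 1.5]
opening: 0.01
```

>>> apply_moves(
  series=[
    {"jaw": 1,"linear": [0,-0.0015,0],"roll": 0},
    {"jaw": 1,"linear": [0,-0.003,0],"roll": 0},
    {"jaw": 1,"linear": [0,-0.004,0],"roll": 0},
    {"jaw": 1,"linear": [0,-0.004,0],"roll": 0},
  ],
)

```text
t: 10.18
tool_pos: [0.7176, 0.0935, 0.1385]
orientation: [1.423, 1.056, -1.416]
force: [4.9, -1.1, 2.8]
opening: 0.0097
```

```bash
python3 -c "
from h import *
st()"
```

```text
t 10.18 rel [106.7  -0.    9.5] F(f,l,u) [5.  0.4 2.8] open 0.0097 M [-0.1  -1.01  0.02]
```

>>> apply_moves(
  series=[
    {"jaw": 1,"linear": [0.0002,-0.0015,0],"roll": 0},
    {"jaw": 1,"linear": [0.0002,-0.003,0],"roll": 0},
    {"jaw": 1,"linear": [0.0002,-0.0045,0],"roll": 0},
    {"jaw": 1,"linear": [0.0002,-0.0045,0],"roll": 0},
  ],
)

```text
t: 10.68
tool_pos: [0.7153, 0.0941, 0.1388]
orientation: [1.424, 1.055, -1.415]
force: [5.3, -0.7, 2.4]
opening: 0.0094
```

>>> apply_moves(
  series=[
    {"jaw": 1,"linear": [0,-0.0015,0],"roll": 0},
    {"jaw": 1,"linear": [0,-0.003,0],"roll": 0},
    {"jaw": 1,"linear": [0,-0.003,0],"roll": 0},
  ],
)

```text
t: 11.05
tool_pos: [0.7138, 0.0946, 0.1391]
orientation: [1.424, 1.055, -1.415]
force: [5.2, 0.1, 1.8]
opening: 0.0096
```

```bash
python3 -c "
from h import *
st()"
```

```text
t 11.05 rel [102.8  -0.   10.1] F(f,l,u) [5.  1.6 1.8] open 0.0096 M [-0.16 -0.94  0.04]
```

>>> apply_moves(
  series=[
    {"jaw": 1,"linear": [0.0005,-0.0015,0],"roll": 0},
    {"jaw": 1,"linear": [0.0005,-0.003,0],"roll": 0},
    {"jaw": 1,"linear": [0.0005,-0.003,0],"roll": 0},
  ],
)

```text
t: 11.42
tool_pos: [0.7127, 0.0949, 0.1393]
orientation: [1.425, 1.053, -1.414]
force: [6.2, -1.3, 2.5]
opening: 0.0096
```

>>> apply_moves(
  series=[
    {"jaw": 1,"linear": [0.0003,-0.0015,0],"roll": 0},
    {"jaw": 1,"linear": [0.0003,-0.003,0],"roll": 0},
    {"jaw": 1,"linear": [0.0003,-0.003,0],"roll": 0},
  ],
)

```text
t: 11.8
tool_pos: [0.712, 0.0951, 0.1395]
orientation: [1.426, 1.051, -1.412]
force: [9.3, -0.8, 1.0]
opening: 0.0094
```

```bash
python3 -c "
from h import *
st()
p,K,Rw,o=cam('wrist');np.savez('w4.npz',p=p,K=K,Rw=Rw,o=o);c=p[180:360,250:450];cv2.imwrite('pics/w4.png',np.clip(cv2.resize(c,None,fx=3.3,fy=3.3,interpolation=2)*1.5,0,255).astype(np.uint8))"
```

```text
t 11.80 rel [ 1.008e+02 -1.000e-01  1.050e+01] F(f,l,u) [9.1 1.9 1. ] open 0.0094 M [-0.23 -1.71  0.1 ]
```

View pics/w4.png

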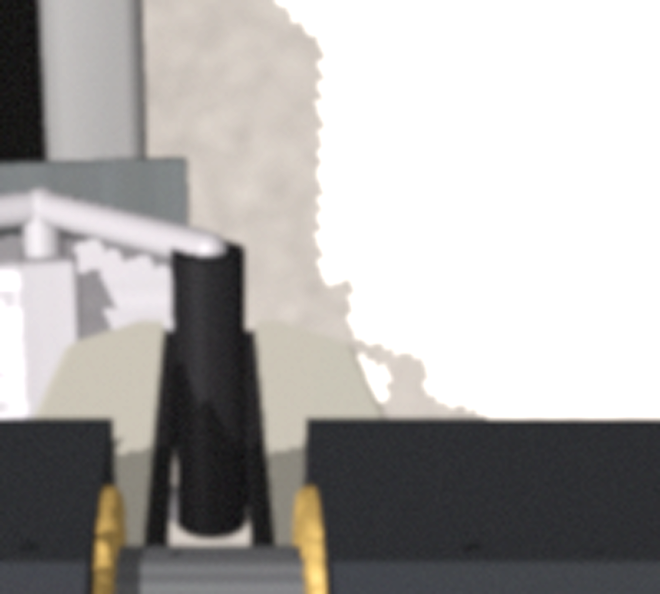

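The image shows the bar (x 25–55) disappearing under the lip (edge x≈75, y>262). It is about 5–6 mm inside the lip edge, and the resistance has risen to 9 N, so it is seated on the post. I'll ease off, release gently and lift clear.

>>> apply_moves(
  series=[
    {"jaw": 1,"linear": [-0.0005,0.0,0],"roll": 0},
    {"jaw": 0.8,"linear": [-0.0005,0.0,0],"roll": 0},
    {"jaw": 0.5,"linear": [-0.0005,0,0],"roll": 0},
    {"jaw": 0.5,"linear": [0,0,0],"roll": 0},
    {"jaw": 0.5,"linear": [0,0,0],"roll": 0},
  ],
)

```text
t: 12.48
tool_pos: [0.7112, 0.0951, 0.1388]
orientation: [1.425, 1.053, -1.413]
force: [0.6, 0.3, 0.7]
opening: 0.0232
```

>>> apply_moves(
  series=[
    {"jaw": 0.5,"linear": [-0.02,0,0],"roll": 0},
    {"jaw": 0.5,"linear": [-0.05,0,0],"roll": 0},
    {"jaw": 0.5,"linear": [-0.1,0,0],"roll": 0},
    {"jaw": 0.5,"linear": [-0.17,0,0],"roll": 0},
    {"jaw": 0.5,"linear": [-0.22,0,0],"roll": 0},
    {"jaw": 0.5,"linear": [-0.22,0,0],"roll": 0},
    {"jaw": 0.5,"linear": [-0.22,0,0],"roll": 0},
  ],
)

```text
t: 13.35
tool_pos: [0.71, 0.0951, 0.2707]
orientation: [1.425, 1.053, -1.413]
force: [-0.3, 0.1, -1.2]
opening: 0.0232
```

```bash
python3 -c "
from h import *
st()
p,K,Rw,o=cam('wrist');np.savez('w5.npz',p=p,K=K,Rw=Rw,o=o);c=p[150:330,200:440]
q,K,Rw,o=cam('scene');d=q[165:295,310:450]
f=lambda i:cv2.resize(i,(400,int(400*i.shape[0]/i.shape[1])),interpolation=2)
A,B=f(c),f(d);C=np.zeros((400,800,3),np.uint8);C[:A.shape[0],:400]=A;C[:B.shape[0],400:]=B
cv2.imwrite('pics/w5.png',np.clip(C*1.5,0,255).astype(np.uint8))"
```

```text
t 13.35 rel [ 99.   -0.6 141.7] F(f,l,u) [-0.3 -0.1 -1.2] open 0.0232 M [-0.04 -0.04 -0.02]
```

View pics/w5.png

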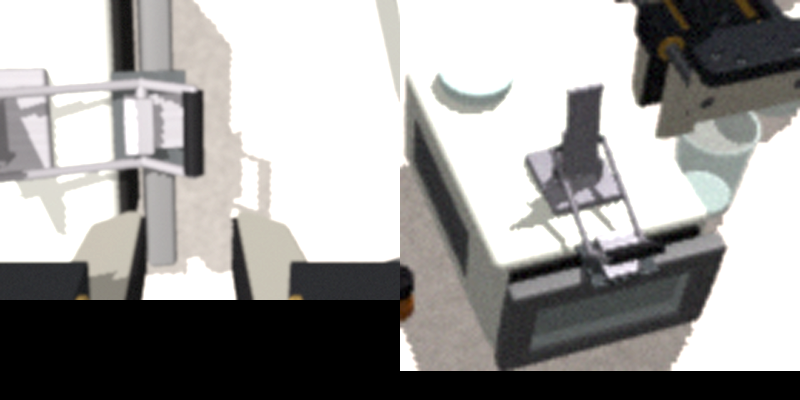

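The loop stays caught on its own: the pull bar lies outboard of the keeper and the lever stands upright. Next I'll turn the closed fingers 90° and bring them in front of the lever.

>>> apply_moves(
  series=[
    {"jaw": 1,"linear": [0,-0.03,0],"roll": -0.35},
    {"jaw": 1,"linear": [0,-0.06,0],"roll": -0.7},
    {"jaw": 1,"linear": [0,-0.09,0],"roll": -1},
    {"jaw": 1,"linear": [0,-0.115,0],"roll": -1},
    {"jaw": 1,"linear": [0,-0.115,0],"roll": -1},
  ],
)

```text
t: 14.08
tool_pos: [0.6422, 0.1151, 0.2675]
orientation: [1.037, 1.308, -1.034]
force: [0.5, 0.0, -0.9]
opening: 0.0007
```

>>> apply_moves(
  series=[
    {"jaw": 1,"linear": [0,0,0],"roll": -0.35},
    {"jaw": 1,"linear": [0,0,0],"roll": -0.7},
    {"jaw": 1,"linear": [0,0,0],"roll": -1},
    {"jaw": 1,"linear": [0,0,0],"roll": -1},
  ],
)

```text
t: 14.58
tool_pos: [0.6424, 0.1148, 0.2665]
orientation: [0.638, 1.474, -0.637]
force: [-0.1, 0.8, -0.6]
opening: 0.0006
```

>>> apply_moves(
  series=[
    {"jaw": 1,"linear": [0,0,0],"roll": -0.35},
    {"jaw": 1,"linear": [0,0,0],"roll": -0.7},
    {"jaw": 1,"linear": [0,0,0],"roll": -1},
    {"jaw": 1,"linear": [0,0,0],"roll": -1},
  ],
)

```text
t: 15.08
tool_pos: [0.6425, 0.1146, 0.266]
orientation: [0.233, 1.557, -0.233]
force: [0.4, -0.0, 0.4]
opening: 0.0008
```

```bash
cat >> h.py <<'E'
def pr(th,r=62,off=7.5):
    c=r*np.array([-np.cos(th),np.sin(th)])+7*np.array([np.sin(th),np.cos(th)]); print("th %.2f"%th,end=" "); go(round(c[0]+off,1),round(c[1],1))
E
python3 -c "
from h import *
st();s=read_state();y=R.from_rotvec(s['orientation']).as_matrix()[:,1];print(y)
go(30,80);go(22,60);go(14,60);pr(1.5);pr(1.4)
"
```

```text
t 15.07 rel [ 28.7  -1.1 137. ] F(f,l,u) [0.4 0.1 0.4] open 0.0008 M [ 0.08 -0.18 -0.01]
[2.92229914e-01 9.56348093e-01 5.56909809e-05]
(30, 80, 0) [0.095  0.0018 0.0021]
(22, 60, 0) [ 0.1283  0.0017 -0.0113]
(14, 60, 0) [ 0.1283  0.0016 -0.0246]
th 1.50 (np.float64(10.1), np.float64(62.3), 0) [ 0.1244  0.0015 -0.0311]
th 1.40 (np.float64(3.9), np.float64(62.3), 0) [ 0.1244  0.0015 -0.0415]
```

>>> apply_moves(
  series=[
    {"jaw": 1,"linear": [0.04,0.002,0],"roll": 0},
    {"jaw": 1,"linear": [0.08,0.002,0],"roll": 0},
    {"jaw": 1,"linear": [0.11,0.002,0],"roll": 0},
    {"jaw": 1,"linear": [0.125,0.002,-0.005],"roll": 0},
    {"jaw": 1,"linear": [0.125,0.002,-0.01],"roll": 0},
    {"jaw": 1,"linear": [0.125,0.002,-0.015],"roll": 0},
    {"jaw": 1,"linear": [0.125,0.002,-0.02],"roll": 0},
    {"jaw": 1,"linear": [0.125,0.002,-0.025],"roll": 0},
    {"jaw": 1,"linear": [0.125,0.002,-0.03],"roll": 0},
    {"jaw": 1,"linear": [0.125,0.002,-0.03],"roll": 0},
  ],
)

```text
t: 16.32
tool_pos: [0.6256, 0.1211, 0.1911]
orientation: [0.233, 1.557, -0.233]
force: [-0.1, 0.1, 0.8]
opening: 0.0008
```

```bash
python3 -c "
from h import *
st()
for t in (1.4,1.3,1.2,1.1,1,.9,.8,.7):pr(t)
"
```

```text
t 16.32 rel [10.6  0.3 62.1] F(f,l,u) [-0.1  0.1  0.8] open 0.0008 M [ 0.04 -0.14  0.04]
th 1.40 (np.float64(3.9), np.float64(62.3), 0) [-0.0004 -0.0007 -0.0112]
th 1.30 (np.float64(-2.3), np.float64(61.6), 0) [ 0.0008 -0.0007 -0.0215]
th 1.20 (np.float64(-8.4), np.float64(60.3), 0) [ 0.0029 -0.0008 -0.0317]
th 1.10 (np.float64(-14.4), np.float64(58.4), 0) [ 0.0061 -0.0009 -0.0417]
th 1.00 (np.float64(-20.1), np.float64(56.0), 0) [ 0.0101 -0.001  -0.0512]
th 0.90 (np.float64(-25.6), np.float64(52.9), 0) [ 0.0152 -0.0011 -0.0604]
th 0.80 (np.float64(-30.7), np.float64(49.4), 0) [ 0.0211 -0.0011 -0.0689]
th 0.70 (np.float64(-35.4), np.float64(45.3), 0) [ 0.0279 -0.0012 -0.0767]
```

>>> apply_moves(
  series=[
    {"jaw": 1,"linear": [0,0,-0.0056],"roll": 0},
    {"jaw": 1,"linear": [0,0,-0.0112],"roll": 0},
    {"jaw": 1,"linear": [0.0004,0,-0.0165],"roll": 0},
    {"jaw": 1,"linear": [0.0008,0,-0.0215],"roll": 0},
    {"jaw": 1,"linear": [0.0018,0,-0.0266],"roll": 0},
    {"jaw": 1,"linear": [0.003,0,-0.0317],"roll": 0},
    {"jaw": 1,"linear": [0.003,0,-0.0317],"roll": 0},
  ],
)

```text
t: 17.2
tool_pos: [0.6078, 0.1264, 0.1896]
orientation: [0.233, 1.556, -0.233]
force: [5.0, -1.2, -1.4]
opening: 0.0002
```

```bash
python3 -c "
from h import *
st()
for t in (1.1,1,.9,.8,.7,.6,.5,.4):pr(t)
"
```

```text
t 17.20 rel [-8.   0.4 60.6] F(f,l,u) [ 5.1  0.2 -1.4] open 0.0002 M [-0.33 -1.1  -0.03]
th 1.10 (np.float64(-14.4), np.float64(58.4), 0) [ 0.0037 -0.0008 -0.0107]
th 1.00 (np.float64(-20.1), np.float64(56.0), 0) [ 0.0076 -0.0008 -0.0203]
th 0.90 (np.float64(-25.6), np.float64(52.9), 0) [ 0.0128 -0.0009 -0.0294]
th 0.80 (np.float64(-30.7), np.float64(49.4), 0) [ 0.0186 -0.001  -0.0379]
th 0.70 (np.float64(-35.4), np.float64(45.3), 0) [ 0.0254 -0.0011 -0.0458]
th 0.60 (np.float64(-39.7), np.float64(40.8), 0) [ 0.0329 -0.0011 -0.053 ]
th 0.50 (np.float64(-43.6), np.float64(35.9), 0) [ 0.041  -0.0012 -0.0595]
th 0.40 (np.float64(-46.9), np.float64(30.6), 0) [ 0.0499 -0.0012 -0.065 ]
```

>>> apply_moves(
  series=[
    {"jaw": 1,"linear": [0.0018,0,-0.0053],"roll": 0},
    {"jaw": 1,"linear": [0.0037,0,-0.0107],"roll": 0},
    {"jaw": 1,"linear": [0.0056,0,-0.0155],"roll": 0},
    {"jaw": 1,"linear": [0.0076,0,-0.0203],"roll": 0},
    {"jaw": 1,"linear": [0.0102,0,-0.025],"roll": 0},
    {"jaw": 1,"linear": [0.0128,0,-0.0294],"roll": 0},
    {"jaw": 1,"linear": [0.0128,0,-0.0294],"roll": 0},
  ],
)

```text
t: 18.08
tool_pos: [0.592, 0.1312, 0.1829]
orientation: [0.233, 1.552, -0.233]
force: [5.4, -2.5, 0.1]
opening: 0.0004
```

```bash
python3 -c "
from h import *
st()
for t in (.8,.7,.6,.5,.4):pr(t)
"
```

```text
t 18.07 rel [-24.4   0.5  53.9] F(f,l,u) [ 5.9 -0.9  0.1] open 0.0004 M [-0.47 -1.29 -0.02]
th 0.80 (np.float64(-30.7), np.float64(49.4), 0) [ 0.0074 -0.001  -0.0105]
th 0.70 (np.float64(-35.4), np.float64(45.3), 0) [ 0.0142 -0.001  -0.0184]
th 0.60 (np.float64(-39.7), np.float64(40.8), 0) [ 0.0217 -0.0011 -0.0256]
th 0.50 (np.float64(-43.6), np.float64(35.9), 0) [ 0.0298 -0.0012 -0.0321]
th 0.40 (np.float64(-46.9), np.float64(30.6), 0) [ 0.0386 -0.0012 -0.0377]
```

>>> apply_moves(
  series=[
    {"jaw": 1,"linear": [0.0037,0,-0.0053],"roll": 0},
    {"jaw": 1,"linear": [0.0074,0,-0.0105],"roll": 0},
    {"jaw": 1,"linear": [0.0108,0,-0.0145],"roll": 0},
    {"jaw": 1,"linear": [0.0142,0,-0.0184],"roll": 0},
    {"jaw": 1,"linear": [0.018,0,-0.022],"roll": 0},
    {"jaw": 1,"linear": [0.0217,0,-0.0256],"roll": 0},
    {"jaw": 1,"linear": [0.0217,0,-0.0256],"roll": 0},
  ],
)

```text
t: 18.95
tool_pos: [0.5782, 0.1355, 0.1708]
orientation: [0.233, 1.55, -0.233]
force: [3.6, -2.0, 1.3]
opening: 0.0006
```

```bash
python3 -c "
from h import *
st()
for t in (.5,.4,.3,.2,.1,0,-.05):pr(t)
"
```

```text
t 18.95 rel [-38.9   0.7  41.8] F(f,l,u) [ 4.  -0.9  1.3] open 0.0006 M [-0.32 -0.86  0.05]
th 0.50 (np.float64(-43.6), np.float64(35.9), 0) [ 0.0097 -0.0013 -0.0078]
th 0.40 (np.float64(-46.9), np.float64(30.6), 0) [ 0.0185 -0.0013 -0.0134]
th 0.30 (np.float64(-49.7), np.float64(25.0), 0) [ 0.0278 -0.0014 -0.0182]
th 0.20 (np.float64(-51.9), np.float64(19.2), 0) [ 0.0374 -0.0014 -0.0219]
th 0.10 (np.float64(-53.5), np.float64(13.2), 0) [ 0.0474 -0.0015 -0.0247]
th 0.00 (np.float64(-54.5), np.float64(7.0), 0) [ 0.0577 -0.0015 -0.0264]
th -0.05 (np.float64(-54.8), np.float64(3.9), 0) [ 0.0629 -0.0015 -0.0269]
```

>>> apply_moves(
  series=[
    {"jaw": 1,"linear": [0.005,0,-0.004],"roll": 0},
    {"jaw": 1,"linear": [0.0097,0,-0.0078],"roll": 0},
    {"jaw": 1,"linear": [0.014,0,-0.0106],"roll": 0},
    {"jaw": 1,"linear": [0.0185,0,-0.0134],"roll": 0},
    {"jaw": 1,"linear": [0.023,0,-0.0158],"roll": 0},
    {"jaw": 1,"linear": [0.0278,0,-0.0182],"roll": 0},
    {"jaw": 1,"linear": [0.0278,0,-0.0182],"roll": 0},
  ],
)

```text
t: 19.82
tool_pos: [0.567, 0.1389, 0.1532]
orientation: [0.233, 1.552, -0.233]
force: [-0.5, -0.2, 0.4]
opening: 0.0003
```

```bash
python3 -c "
from h import *
st()
for t in (.2,.1,0,-.05):pr(t)
"
```

```text
t 19.82 rel [-50.6   0.8  24.2] F(f,l,u) [-0.4 -0.3  0.4] open 0.0003 M [ 0.03 -0.13 -0.03]
th 0.20 (np.float64(-51.9), np.float64(19.2), 0) [ 0.0082 -0.0013 -0.0021]
th 0.10 (np.float64(-53.5), np.float64(13.2), 0) [ 0.0182 -0.0014 -0.0049]
th 0.00 (np.float64(-54.5), np.float64(7.0), 0) [ 0.0285 -0.0014 -0.0066]
th -0.05 (np.float64(-54.8), np.float64(3.9), 0) [ 0.0337 -0.0014 -0.0071]
```

The force has dropped to zero, so either the lever has gone over centre or the loop has slipped. I'll check with one picture.

```bash
python3 -c "
from h import *
p,K,Rw,o=cam('side');c=p[190:330,200:350]
q,K,Rw,o=cam('scene');d=q[165:295,310:450]
f=lambda i:cv2.resize(i,(400,int(400*i.shape[0]/i.shape[1])),interpolation=2)
A,B=f(c),f(d);C=np.zeros((380,800,3),np.uint8);C[:A.shape[0],:400]=A[:380];C[:B.shape[0],400:]=B
cv2.imwrite('pics/c6.png',np.clip(C*1.5,0,255).astype(np.uint8))"
```

```text
(no output)
```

View pics/c6.png

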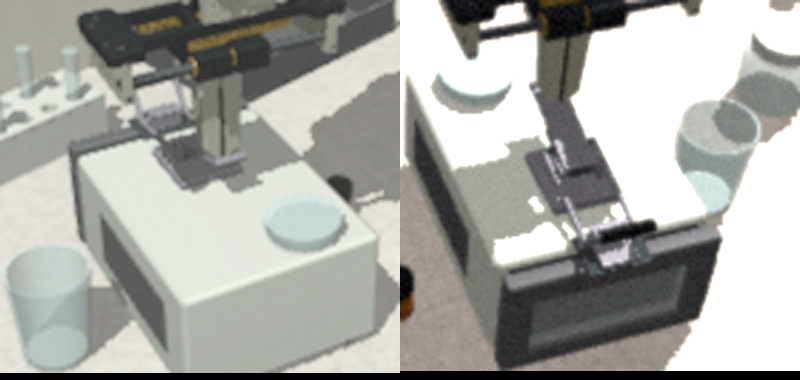

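The loop is still in the keeper, and the lever lies low, just under the fingers. I'll follow it down gently and check that it is home.

>>> apply_moves(
  series=[
    {"jaw": 1,"linear": [0.005,-0.001,-0.001],"roll": 0},
    {"jaw": 1,"linear": [0.01,-0.001,-0.003],"roll": 0},
    {"jaw": 1,"linear": [0.015,-0.001,-0.005],"roll": 0},
    {"jaw": 1,"linear": [0.02,-0.001,-0.0055],"roll": 0},
    {"jaw": 1,"linear": [0.024,-0.001,-0.006],"roll": 0},
    {"jaw": 1,"linear": [0.027,-0.001,-0.0065],"roll": 0},
    {"jaw": 1,"linear": [0.027,-0.001,-0.0065],"roll": 0},
  ],
)

```text
t: 20.8
tool_pos: [0.5634, 0.1393, 0.1371]
orientation: [0.233, 1.552, -0.233]
force: [-0.7, 0.8, 0.0]
opening: 0.0003
```

>>> apply_moves(
  series=[
    {"jaw": 1,"linear": [0.001,0,0],"roll": 0},
    {"jaw": 1,"linear": [0.002,0,0],"roll": 0},
    {"jaw": 1,"linear": [0.002,0,0],"roll": 0},
  ],
)

```text
t: 21.18
tool_pos: [0.5635, 0.1394, 0.1362]
orientation: [0.233, 1.551, -0.233]
force: [-1.1, -0.1, 3.1]
opening: 0.0003
```

```bash
python3 -c "
from h import *
st()
"
```

```text
t 21.18 rel [-54.1   0.2   7.2] F(f,l,u) [-1.1 -0.4  3.1] open 0.0003 M [ 0.01 -0.01  0.04]
```

>>> apply_moves(
  series=[
    {"jaw": 1,"linear": [0.001,0,0],"roll": 0},
    {"jaw": 1,"linear": [0.002,0,0],"roll": 0},
    {"jaw": 1,"linear": [0.002,0,0],"roll": 0},
  ],
)

```text
t: 21.55
tool_pos: [0.5636, 0.1394, 0.1361]
orientation: [0.233, 1.551, -0.233]
force: [-5.7, -1.0, 8.9]
opening: 0.0007
```

>>> apply_moves(
  series=[
    {"jaw": 1,"linear": [-0.01,0,0],"roll": 0},
    {"jaw": 1,"linear": [-0.05,0,0],"roll": 0},
    {"jaw": 1,"linear": [-0.1,0,0],"roll": 0},
    {"jaw": 1,"linear": [-0.2,0,0],"roll": 0},
    {"jaw": 1,"linear": [-0.3,0,-0.1],"roll": 0},
    {"jaw": 1,"linear": [-0.3,0,-0.2],"roll": 0},
    {"jaw": 1,"linear": [-0.3,0,-0.25],"roll": 0},
    {"jaw": 1,"linear": [-0.3,0,-0.25],"roll": 0},
    {"jaw": 1,"linear": [-0.3,0,-0.25],"roll": 0},
  ],
)

```text
t: 22.68
tool_pos: [0.4192, 0.1835, 0.3152]
orientation: [0.233, 1.55, -0.232]
force: [-0.4, -0.8, 1.1]
opening: 0.0004
```

```bash
python3 -c "
from h import *
st()
p,K,Rw,o=cam('side');c=p[190:330,200:350]
q,K,Rw,o=cam('scene');d=q[165:295,310:450]
f=lambda i:cv2.resize(i,(400,int(400*i.shape[0]/i.shape[1])),interpolation=2)
A,B=f(c),f(d);C=np.zeros((380,800,3),np.uint8);C[:A.shape[0],:400]=A[:380];C[:B.shape[0],400:]=B
cv2.imwrite('pics/c7.png',np.clip(C*1.5,0,255).astype(np.uint8))"
```

```text
t 22.68 rel [-205.     1.5  186.2] F(f,l,u) [-0.1 -0.9  1.1] open 0.0004 M [ 0.03 -0.17  0.02]
```

View pics/c7.png

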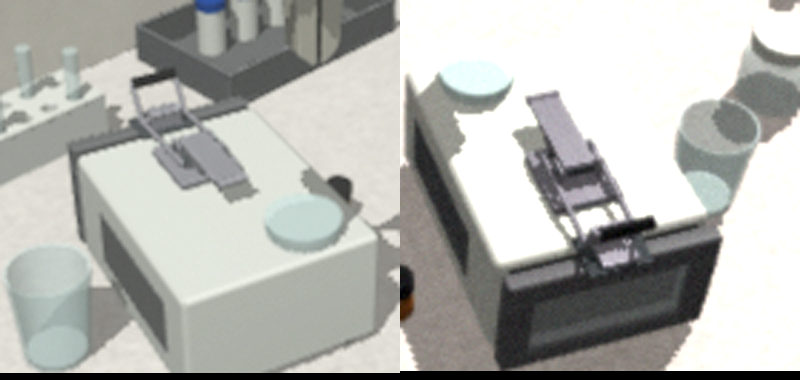

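The lever is lying flat and the loop is in the keeper. I'll repeat the earlier wrist view to compare the door position with the ajar one.

```bash
python3 -c "
from h import *
N=np.load('w1.npz')
s=read_state();T=read_camera('wrist')['tool_from_camera'];A=R.from_rotvec(s['orientation']).as_matrix()
o=A@np.array(T)[:3,3]+s['tool_pos'];print(rel(o),rel(N['o']));print((A.T@(N['o']-o)/.6).round(3))"
```

```text
[-275.99742708    3.0666473   351.6943483 ] [-60.94862991  67.67806153 406.17186548]
[-0.088  0.111  0.358]
```

>>> apply_moves(
  series=[
    {"jaw": 1,"linear": [-0.05,0,0.08],"roll": 0},
    {"jaw": 1,"linear": [-0.05,0,0.16],"roll": 0},
    {"jaw": 1,"linear": [-0.05,0,0.24],"roll": 0},
    {"jaw": 1,"linear": [-0.05,0,0.32],"roll": 0},
    {"jaw": 1,"linear": [-0.05,0,0.36],"roll": 0},
    {"jaw": 1,"linear": [-0.05,0,0.36],"roll": 0},
    {"jaw": 1,"linear": [-0.05,0,0.36],"roll": 0},
  ],
)

```text
t: 23.7
tool_pos: [0.6255, 0.1197, 0.3453]
orientation: [0.233, 1.553, -0.234]
force: [-0.4, -0.1, 1.1]
opening: 0.0002
```

```bash
python3 -c "
from h import *
st();p,K,Rw,o=cam('wrist','w8');np.savez('w8.npz',p=p,K=K,Rw=Rw,o=o)
# rectify to the plane z=.125: front -100..130, lat -100..100, 3px/mm ; both views side by side
out=[]
for n in('w1','w8'):
    N=np.load(n+'.npz'); src=[];dst=[]
    for a,b in((-90,-95),(-90,95),(120,95),(120,-95)):
        src.append(proj(N['K'],N['Rw'],N['o'],PIN+(a*f+b*l)*1e-3+U*-.004));dst.append([(a+90)*1.9,(95-b)*2.9])
    out.append(cv2.warpPerspective(N['p'],cv2.getPerspectiveTransform(np.float32(src),np.float32(dst)),(399,551)))
cv2.imwrite('pics/cmp.png',np.clip(np.hstack(out)*1.4,0,255).astype(np.uint8))"
```

```text
t 23.70 rel [ 11.   -1.1 216.3] F(f,l,u) [-0.3 -0.2  1.1] open 0.0002 M [ 0.1  -0.13 -0.05]
```

View pics/cmp.png

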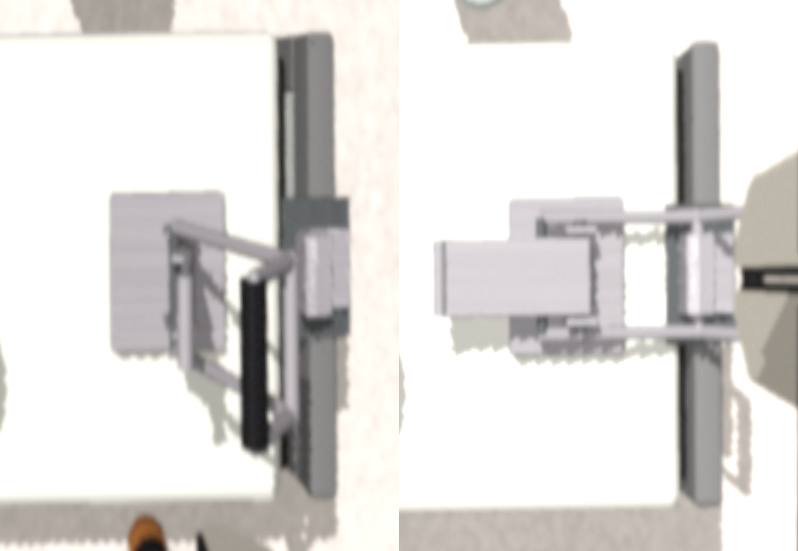

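```bash
python3 -c "
from h import *
print(close_job())"
```

```text
the job is handed in; nothing more can be done
None
```

The dry-storage box is latched and the job is handed in, about 24 s into the 67 s allowed.

**How it went**
- **Hooking:** I pinched the pull bar, brought the hook bar down outside the lip and felt the ledge at about 8 N. I then drew it in under the lip until it met the post, at about 9 N.
- **Release check:** with the gripper off, the loop stayed caught in the keeper. Only after seeing that did I touch the lever.
- **Pressing the lever:** I followed it down with closed fingers, with about 6 N at most in the readings between moves. With the fingers about 24 mm above the pin, the reading dropped to zero, which fits the lever going over centre by itself. I then touched it down to its flat stop at z ≈ 0.136 m and pressed to about 10 N total, about 9 N of it downward.

**Last checks, with the gripper clear**
- The lever lies flat with its tip about 71 mm behind the pin, and the loop is under the lip.
- The door's outer face is about 22 mm from the box edge, against about 29 mm when ajar.
- The glassware visible near the box looked where it had been. I did not check the bottles and spatula, but the moves kept well above them.

**Disagreements:** my estimate of the lever pin was about 4 mm off along the box, and I corrected it before the grasp. The keeper's height was uncertain by several millimetres from the cameras, so I found it by touch. The measured door travel was 7 to 8 mm, less than the nominal 10 mm. I put that down to the rough flat-plane comparison of two views.

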